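# Gauge an unmarked guide pin in a hole plate

### The job

Find the size of the unmarked guide pin hanging in the single stand: push it through the widest hole of the steel gauge plate, then try the next narrower hole, and so on down, one hole at a time, until a hole refuses it or there is none narrower. Feel your way and never force it: press it on the plate with no more than 30 N. Leave the pin in the narrowest hole it passes, upright with its shoulder down on the plate, and leave the other two pins and everything else where they are.

Things in the scene. Friction and masses are not known exactly. Their poses are not given: they have to be found in the camera images.
- gauge: the hole gauge plate: bright steel plate 60 x 180 mm, 10 mm thick, on rubber bushes on two end legs that are fixed to the bench: pressed, it gives straight down about 1 mm for every 3 N, at most 8 mm, and springs back; its top is 60 mm above the bench. Origin on the bench under the plate's centre, y along its length, z up. Three through holes on its centre line, 50 mm apart, with open space below them: 21 mm (at y = +50 mm), 17 mm (y = 0) and 13 mm (y = -50 mm)
- hole_wide (a point): centre of the widest hole (21 mm), level with the plate's top face
- hole_middle (a point): centre of the middle hole (17 mm), level with the plate's top face
- hole_narrow (a point): centre of the narrowest hole (13 mm), level with the plate's top face
- stand_mouth (a point): centre of the 23 mm hole in the small grey single stand (60 x 60 mm, top 60 mm above the bench, fixed), level with its top. The pin to be gauged hangs in it by its shoulder
- rack: grey rack at the far side (60 x 150 mm, top 60 mm above the bench, fixed) that holds the other two pins; origin on the bench under its centre
- pin_a_head (a point): one of three like guide pins (200 g or so): a square aluminium head, 30 x 30 mm and 44 mm tall, on a round steel shank 45 mm long with a 1.5 mm bevelled foot. The shank is 12, 16 or 20 mm thick, one pin of each; nothing on a pin marks which. Any of the three may be the one in the stand. Point: the centre of the head, 22 mm above its underside (the shoulder); z up along the pin, x and y square to the head's flats
- pin_a_tip (a point): centre of the foot of pin a's shank, 67 mm below the centre of its head
- pin_b_head (a point): one of three like guide pins (200 g or so): a square aluminium head, 30 x 30 mm and 44 mm tall, on a round steel shank 45 mm long with a 1.5 mm bevelled foot. The shank is 12, 16 or 20 mm thick, one pin of each; nothing on a pin marks which. Any of the three may be the one in the stand. Point: the centre of the head, 22 mm above its underside (the shoulder); z up along the pin, x and y square to the head's flats
- pin_b_tip (a point): centre of the foot of pin b's shank, 67 mm below the centre of its head
- pin_c_head (a point): one of three like guide pins (200 g or so): a square aluminium head, 30 x 30 mm and 44 mm tall, on a round steel shank 45 mm long with a 1.5 mm bevelled foot. The shank is 12, 16 or 20 mm thick, one pin of each; nothing on a pin marks which. Any of the three may be the one in the stand. Point: the centre of the head, 22 mm above its underside (the shoulder); z up along the pin, x and y square to the head's flats
- pin_c_tip (a point): centre of the foot of pin c's shank, 67 mm below the centre of its head
- wrench: open-ended wrench, 200 mm long, lying flat; bystander
- screwdriver: screwdriver with green handle, 200 mm, lying; bystander
- dish: round steel parts dish, 140 mm across, 30 mm high, with nuts and bolts; bystander
- socket: small steel socket, 26 mm across, 32 mm high, standing between the stand and the gauge plate; bystander
- spray_can: spray can, 60 mm across, 190 mm high; bystander
- grease_jar: squat jar, 70 mm across, 80 mm high; bystander
- hammer: hammer, 280 mm, lying at the far side; bystander
There are look-alikes about, which are no part of the job. Leave any black or purple look-alike of the part that bears pin_c_head alone. What is shaped like the part that bears pin_b_head but brown or turquoise is not meant.

How it is judged (in metres and radians):
On the way, in this order (a step that is already met when the one before it is completed fails the run):
1. the pin from the stand is pushed through the widest hole, its foot out below the plate (((horizontal distance between pin_a_tip and hole_wide below 0.006 m and z of pin_a_tip in the frame of hole_wide below -0.014 m) or (horizontal distance between pin_b_tip and hole_wide below 0.006 m and z of pin_b_tip in the frame of hole_wide below -0.014 m) or (horizontal distance between pin_c_tip and hole_wide below 0.006 m and z of pin_c_tip in the frame of hole_wide below -0.014 m))), for 0.05 s.
2. the middle hole is tried: the pin goes through it, or (20 mm pin) its foot is pressed on the hole's rim with over 2 N (((horizontal distance between pin_a_tip and hole_middle below 0.006 m and z of pin_a_tip in the frame of hole_middle below -0.014 m) or (horizontal distance between pin_b_tip and hole_middle below 0.006 m and z of pin_b_tip in the frame of hole_middle below -0.014 m) or (horizontal distance between pin_c_tip and hole_middle below 0.006 m and z of pin_c_tip in the frame of hole_middle below 0.003 m and contact force between pin_c and gauge above 2 N))), for 0.05 s.
3. then: the 12 mm pin goes through the narrowest hole, the 16 mm pin is pressed on the narrowest hole's rim with over 2 N, or the 20 mm pin is back through the widest (((horizontal distance between pin_b_tip and hole_narrow below 0.006 m and z of pin_b_tip in the frame of hole_narrow below -0.014 m) or (horizontal distance between pin_a_tip and hole_narrow below 0.006 m and z of pin_a_tip in the frame of hole_narrow below 0.003 m and contact force between pin_a and gauge above 2 N) or (horizontal distance between pin_c_tip and hole_wide below 0.006 m and z of pin_c_tip in the frame of hole_wide below -0.014 m))), for 0.05 s.
At the end, for the whole second after the job is handed in: the pin from the stand is released, at rest, upright (0.1 rad) in the narrowest hole it passes (20 mm pin: widest, 16: middle, 12: narrowest), shoulder down on the plate to 2.5 mm, head within 5 mm of the hole's centre; the other two pins at rest in the rack (((horizontal distance between pin_c_head and hole_wide below 0.005 m and z of pin_c_head in the frame of hole_wide below 0.0245 m and z of pin_c_tip in the frame of hole_wide below -0.04 m and angle between pin_c_head's own z axis and vertical below 0.1 rad and linear speed of pin_c below 0.02 m/s) or (horizontal distance between pin_a_head and hole_middle below 0.005 m and z of pin_a_head in the frame of hole_middle below 0.0245 m and z of pin_a_tip in the frame of hole_middle below -0.04 m and angle between pin_a_head's own z axis and vertical below 0.1 rad and linear speed of pin_a below 0.02 m/s) or (horizontal distance between pin_b_head and hole_narrow below 0.005 m and z of pin_b_head in the frame of hole_narrow below 0.0245 m and z of pin_b_tip in the frame of hole_narrow below -0.04 m and angle between pin_b_head's own z axis and vertical below 0.1 rad and linear speed of pin_b below 0.02 m/s)) and linear speed of each of pin_a, pin_b, pin_c below 0.02 m/s); the robot touches nothing.
It fails at once if the pin presses on the gauge plate with more than 30 N (contact force between any of pin_a, pin_b, pin_c and gauge above 30 N).
It fails at once if a pin in the rack is moved by more than 15 mm ((distance of pin_a_head from where it was at the start of the episode above 0.015 m and horizontal distance between pin_a_head and rack below 0.1 m) or (distance of pin_b_head from where it was at the start of the episode above 0.015 m and horizontal distance between pin_b_head and rack below 0.1 m) or (distance of pin_c_head from where it was at the start of the episode above 0.015 m and horizontal distance between pin_c_head and rack below 0.1 m)).
It fails at once if a bystander is moved by more than 30 mm (distance of any of wrench, screwdriver, dish, socket, spray_can, grease_jar, hammer from where it was at the start of the episode above 0.03 m).
It also fails if it takes over 64 s, if anything falls off the work surface, if the arm or the gripper's body presses on something with over 40 N, if the wrist force passes 120 N, or if a joint passes its speed limit or range.

### The arm

A 6-joint arm with a two-finger parallel gripper is mounted at the origin on the work surface. World frame = base frame: x ahead of the robot, y to its left, z up, the work surface at z = 0. Lengths are in m, angles in degrees, forces in N, time in s.
With the tool pointing down it reaches from about 0.4 to 0.825 m from the base axis. Payload 7 kg.
Tool frame: the origin (TCP) lies midway between the tips of the shut fingers; the grasp point (between the pads) lies 19 mm behind it (ctrl.grip_point_offset is the distance from the TCP to the grasp point, in m); x points along the fingers, y is the direction in which the jaws open and shut, and the axes are right-handed (so a half turn about x gives the same grasp; the last joint's range is limited). The gripper opens to 88 mm and grips with 3 to 60 N. Pads are 19 mm wide; open, the fingers measure 130 mm over their backs; the gripper's body (78 mm by 193 mm) begins 47 mm behind the grasp point.
Start: joints at [87.783, 20.546, 0.682, 0, -70.136, -16.507], TCP at [0.217, 0.639, 0.227] pointing down, gripper open.
Joint ranges: [-176.03, 176.03], [-82.01, 121.73], [-58.28, 71.71], [-173.87, 95.51], [-174.79, -0.11], [-173.66, 173.66]. Speed limits (degrees/s): [136.94, 136.94, 172.46, 180, 180, 180].

### API

Orientations are given as [roll, pitch, yaw] about the fixed x, y, z axes, in that order (R = Rz(yaw) Ry(pitch) Rx(roll)).
In Python, from plant import ctrl gives the robot as it stands.
- The arm moves only by the tool drive_tool, never from a script. Its argument "plan" is a list of rows, each a list of 3 entries, a list of its own where there are three numbers: the shift along the tool's x, y, z in m, then the turn, a rotation vector about the tool's x, y, z in degrees, then the opening, from 0 (shut) to 1 (fully open). In form: [[[dx, dy, dz], [wx, wy, wz], grip], ...]. A call has 1 to 20 rows; each row is the pose to reach, as a shift and turn from the pose measured when the call began, along the tool's axes at that moment; what a row does not reach only later rows make up. A row lasts 1/12 s, in which the tool goes at most 41.7 mm and 7.16 degrees, less where a joint would pass 70% of its speed; a pose out of reach is approached as far as the arm can. A call with a gripper value outside its range is refused whole. The fingers move at their own pace and stop on an object; the grip force is fixed at half the most. Time passes only in rows, so rows that repeat a pose let the fingers close. It gives the time, the measured TCP pose, the force and the opening at its end, in the units of the state.
- ctrl.get_obs(): the state, without advancing time (a new reading comes with each control period).
- ctrl.snapshot(name): name is "scene" or "top" or "wrist"; returns the picture (420x560x3 uint8, blue, green, red); there is no depth.
- ctrl.get_calibration(name): a dict with "fx", "fy", "cx", "cy" (pixels), "R" (3x3) and "t" (3): a world point X has camera coordinates R X + t. Camera axes: x right, y down, z forward; pixel columns grow to the right and rows downward; lengths in m; the calibration is good to about 2 mm. A picture is of the moment at which its call begins: read the wrist's pose just before it. get_calibration takes no time and is no camera call; for the wrist camera it gives the pose at the moment of the call.
- ctrl.close_job(): hands the job in, once; it reports no verdict.
Trained networks look in the newest picture that a camera, given by its name, has taken for a name from the list of things; names that differ only in an ending like _2 or _b are one class to them, and where a whole thing is asked for, a point or a joint stands for the part that bears it (a point fixed in the world has none). Each returns a list of dicts, best first, with "confidence" (0 to 1); they miss things now and then, are a little off and sometimes report something else, mostly with a low value. They report only what shows in the picture. A call takes as long as a camera call. They do not tell look-alikes from the thing itself.
- ctrl.cut_out(camera, name): "pixels" (420x560 bool, what is visible of it) and "pixel" ([column, row] in pixels, amid what is visible of it).
- ctrl.landmark_of(camera, name): "pixel" ([column, row] in pixels: a listed point, or the origin of a listed thing).
The state is a dict: "clock": time; "joint_pos": joint angles; "qvel": joint speeds; "tau": joint torques, N m; "tool_pos": TCP position; "orientation": TCP orientation; "force": force on the tool from outside, world axes, zero at the start; "moment": the same for the moment, N m; "opening": finger opening in m.
Only numpy, scipy, OpenCV 4.12 (cv2) and the standard library are available. Lean on these libraries where they do the work, as an engineer would, in place of code of your own. Each camera call takes 0.05 s, during which the arm holds its last target. There are 200 camera calls.

## Working session

There is one attempt and no reset: what is moved stays moved. The work goes in short steps, Python scripts to look and compute and a tool call to move; the robot and the scene stay as the last step left them, time stands still between calls to the robot, and variables do not carry over. Pictures are saved under pics/ and viewed, about 8 in all and at most 12, crops included, and the job is handed in when it is done.

Besides the shell and the picture viewer there is one more tool, called as name(argument=value, ...) on one line, values as JSON. drive_tool: Moves the arm, as the interface text tells. Its arguments: {"type":"object","properties":{"plan":{"type":"array","items":{"type":"array"}}},"required":["plan"]}

```bash
mkdir -p pics; cat > h.py <<'E'
import numpy as np, cv2
from plant import ctrl
def ray(cam,px,z,K=None):
    K=K or ctrl.get_calibration(cam); R=np.array(K["R"]);t=np.array(K["t"])
    d=R.T@np.array([(px[0]-K["cx"])/K["fx"],(px[1]-K["cy"])/K["fy"],1]); c=-R.T@t
    return (c+d*(z-c[2])/d[2])
def state():
    o=ctrl.get_obs(); print({k:np.round(o[k],4).tolist() for k in("clock","tool_pos","orientation","force","opening","joint_pos")}); return o
E
python3 - <<'E'
from h import *
state()
a=ctrl.snapshot("scene");b=ctrl.snapshot("top")
cv2.imwrite("pics/scene.png",a);cv2.imwrite("pics/top.png",b)
for n,z in [("hole_wide",.06),("hole_middle",.06),("hole_narrow",.06),("stand_mouth",.06),("rack",0),("gauge",0),("pin_a_head",.082),("socket",.016)]:
  for cam in("top","scene"):
    for d in ctrl.landmark_of(cam,n)[:4]:
        print(n,cam,np.round(d["pixel"]),round(d["confidence"],2),np.round(ray(cam,d["pixel"],z)[:2],4))
E
```

```text
{'clock': 0.0, 'tool_pos': [0.2166, 0.6388, 0.2256], 'orientation': [95.8241, 89.902, -102.9064], 'force': [-0.6803, -0.2599, -0.0593], 'opening': 0.0879, 'joint_pos': [87.7823, 20.5929, 0.6316, -0.0193, -70.135, -16.5062]}
hole_wide top [295. 223.] 0.81 [ 0.5507 -0.039 ]
hole_wide top [420. 210.] 0.31 [ 0.6135 -0.4388]
hole_wide scene [261. 199.] 0.59 [ 0.5512 -0.0569]
hole_middle top [312. 230.] 0.56 [ 0.5296 -0.0949]
hole_middle top [309. 231.] 0.19 [ 0.5259 -0.0845]
hole_middle scene [258. 185.] 0.94 [ 0.5244 -0.1074]
hole_middle scene [264. 206.] 0.25 [ 0.563  -0.0317]
hole_narrow top [326. 237.] 0.59 [ 0.5107 -0.139 ]
hole_narrow top [260. 228.] 0.55 [0.5304 0.0696]
hole_narrow scene [256. 176.] 0.64 [ 0.5022 -0.1404]
stand_mouth top [209. 240.] 0.73 [0.4833 0.2303]
stand_mouth top [239. 151.] 0.27 [0.7859 0.153 ]
stand_mouth scene [169. 158.] 0.6 [ 0.6518 -0.376 ]
stand_mouth scene [359. 246.] 0.58 [0.4742 0.2282]
stand_mouth scene [361. 243.] 0.57 [0.4625 0.2254]
rack top [254. 157.] 0.86 [0.7891 0.105 ]
rack scene [230. 301.] 0.59 [0.788  0.1202]
gauge top [306. 235.] 0.67 [ 0.5247 -0.0818]
gauge top [262. 226.] 0.27 [0.5471 0.068 ]
pin_a_head top [242. 150.] 0.63 [0.7806 0.1437]
pin_a_head top [308. 234.] 0.38 [ 0.5118 -0.0813]
pin_a_head scene [236. 288.] 0.79 [0.7852 0.1508]
pin_a_head scene [211. 272.] 0.25 [0.8011 0.0771]
pin_a_head scene [435. 276.] 0.22 [0.4287 0.4089]
socket top [261. 224.] 0.49 [0.5531 0.0706]
socket scene [290. 242.] 0.47 [0.569 0.083]
```

View pics/top.png

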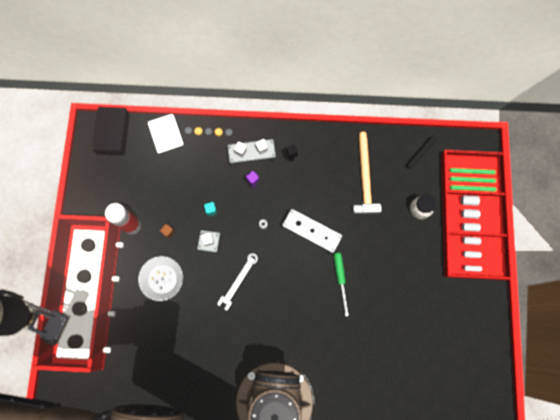

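View pics/scene.png

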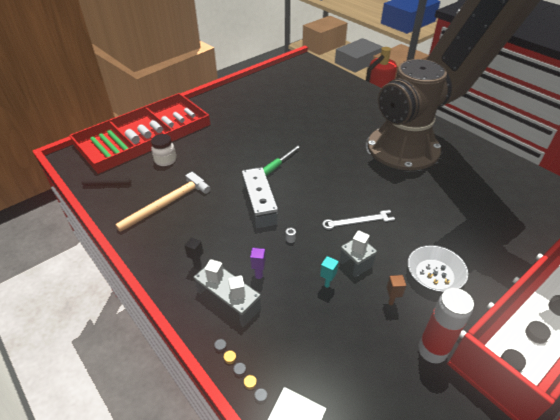

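The pin in the stand is at about top (208,240). Plate holes are at top (296,223), (312,230) and (326,237). The turquoise (210,208), brown (166,230), purple (252,178) and black (291,152) blocks stand free and are look-alikes. The grey pin in the grey stand is the one meant. Next I go above it.

```bash
cat >> h.py <<'E'
from scipy.spatial.transform import Rotation as Ro
def pose():
    o=ctrl.get_obs(); return np.array(o["tool_pos"]),Ro.from_euler("xyz",o["orientation"],degrees=True)
def down(jaw):  # tool pointing down, jaw axis (tool y) at heading jaw deg (mod 180), nearest to the present
    p,R=pose(); best=None
    for j in(jaw,jaw+180):
        a=np.radians(j); x=np.array([0,0,-1.]);y=np.array([np.cos(a),np.sin(a),0]);
        T=Ro.from_matrix(np.c_[x,y,np.cross(x,y)]); v=(R.inv()*T).as_rotvec(degrees=True)
        if best is None or np.linalg.norm(v)<np.linalg.norm(best): best=v
    return best
def go(target,jaw=None):
    p,R=pose(); y=R.as_matrix()[:,1]
    if jaw is None: jaw=np.degrees(np.arctan2(y[1],y[0]))
    print("jaw now %.1f"%np.degrees(np.arctan2(y[1],y[0])),"shift",np.round(R.inv().apply(np.array(target)-p),4),"turn",np.round(down(jaw),2))
E
python3 - <<'E'
from h import *
p,R=pose();print(np.round(R.as_matrix(),3))
K=ctrl.get_calibration("wrist");Rk=np.array(K["R"]);print("cam in tool",np.round(R.inv().apply(-Rk.T@np.array(K["t"])-p),4), "axis",np.round(R.inv().apply(Rk[2]),3),K["fx"])
go([.483,.23,.27])
E
```

```text
[[ 0.    -0.321 -0.947]
 [ 0.    -0.947  0.321]
 [-1.    -0.    -0.   ]]
cam in tool [-0.1589  0.0009 -0.067 ] axis [0.968 0.001 0.252] 340.203154126004
jaw now -108.7 shift [-0.0434  0.3021 -0.3836] turn [-0. -0.  0.]
```

drive_tool(plan=[[[-0.04,0,0],[0,0,0],1],[[-0.043,0.302,-0.384],[0,0,0],1],[[-0.043,0.302,-0.384],[0,0,0],1],[[-0.043,0.302,-0.384],[0,0,0],1],[[-0.043,0.302,-0.384],[0,0,0],1],[[-0.043,0.302,-0.384],[0,0,0],1],[[-0.043,0.302,-0.384],[0,0,0],1],[[-0.043,0.302,-0.384],[0,0,0],1],[[-0.043,0.302,-0.384],[0,0,0],1],[[-0.043,0.302,-0.384],[0,0,0],1],[[-0.043,0.302,-0.384],[0,0,0],1],[[-0.043,0.302,-0.384],[0,0,0],1],[[-0.043,0.302,-0.384],[0,0,0],1],[[-0.043,0.302,-0.384],[0,0,0],1],[[-0.043,0.302,-0.384],[0,0,0],1],[[-0.043,0.302,-0.384],[0,0,0],1]])

```text
clock: 2.23
tool_pos: [0.4834, 0.2299, 0.2696]
orientation: [-81.9, 90.0, 79.4]
force: [0.6, -1.0, -0.1]
opening: 0.0877
```

```bash
python3 - <<'E'
from h import *
state()
K=ctrl.get_calibration("wrist");a=ctrl.snapshot("wrist");cv2.imwrite("pics/w1.png",a)
for n,z in [("stand_mouth",.06),("pin_a_head",.082),("pin_b_head",.082)]:
    for d in ctrl.landmark_of("wrist",n)[:3]: print(n,np.round(d["pixel"]),round(d["confidence"],2),np.round(ray("wrist",d["pixel"],z,K)[:2],4))
for d in ctrl.cut_out("wrist","pin_a_head")[:3]: 
    c=cv2.findContours(d["pixels"].astype(np.uint8),0,2)[0]; c=max(c,key=cv2.contourArea); print(d["pixel"],d["confidence"],cv2.minAreaRect(c))
E
```

```text
{'clock': 2.2333, 'tool_pos': [0.4834, 0.2299, 0.2696], 'orientation': [-81.8531, 89.9836, 79.3712], 'force': [0.5612, -0.97, -0.1435], 'opening': 0.0877, 'joint_pos': [46.4224, 5.8117, -13.0147, -0.0094, -71.1598, 24.805]}
stand_mouth [287. 182.] 0.64 [0.4809 0.2293]
stand_mouth [ 81. 207.] 0.51 [0.528  0.4572]
stand_mouth [404.  75.] 0.47 [0.5474 0.0817]
pin_b_head [255.  91.] 0.9 [0.5791 0.229 ]
pin_b_head [162. 206.] 0.75 [0.5022 0.3621]
pin_b_head [532.  24.] 0.69 [ 0.5527 -0.0338]
```

View pics/w1.png

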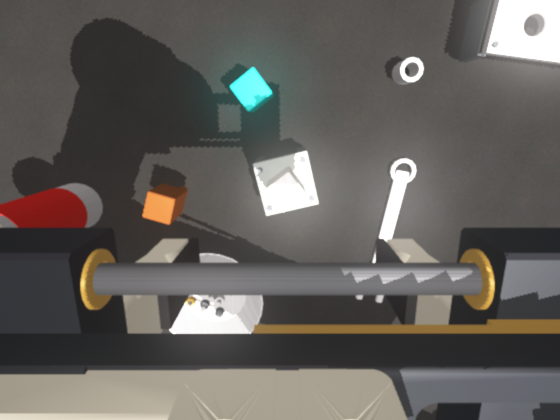

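The grey stand at (286,183) holds the white pin. The turquoise block (250,90) and the orange-brown one (165,204) stand free on the bench, so they are look-alikes. I enlarge the stand to confirm and read the head's yaw.

```bash
python3 - <<'E'
from h import *
a=cv2.imread("pics/w1.png")[140:225,240:335]; g=cv2.cvtColor(a,6); g=cv2.createCLAHE(4,(2,2)).apply(g)
cv2.imwrite("pics/w1c.png",cv2.resize(np.hstack([a,cv2.cvtColor(g,8)]),None,fx=4,fy=4,interpolation=2))
E
```

```text
(no output)
```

View pics/w1c.png

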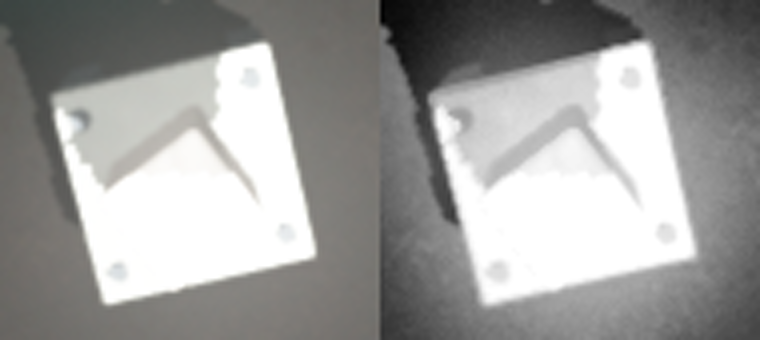

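The crop shows a square-headed grey pin in the stand, turned relative to it. The near top corner is at (289,171) and the edges run to (274,183) and (305,191). I take the yaw from these by back-projection.

```bash
python3 - <<'E'
from h import *
A,B,C=[ray("wrist",p,.104)[:2] for p in((288.8,171.5),(273.8,183),(305,191.2))]
h=lambda v:np.degrees(np.arctan2(v[1],v[0]))
print(A,h(B-A),h(C-A))
P,Q,S=[ray("wrist",p,.060)[:2] for p in((289,167),(265,187),(305,191))]
print(P,h(Q-P),h(S-P))
u=np.array([np.cos(np.radians(h(B-A))),np.sin(np.radians(h(B-A)))]);v=np.array([-u[1],u[0]]);v=v*np.sign(v@(C-A))
print("centre",A+.015*(u+v))
for p in((307.5,150),(253,164),(266,215.5),(319,204)): print(ray("wrist",p,.06)[:2])
E
```

```text
[0.49716455 0.2232138 ] 109.14590611037573 -159.2978770686157
[0.49511698 0.22342639] 111.39110644283048 -164.92539798090726
centre [0.47807463 0.23246447]
[0.50617984 0.19877775]
[0.51065618 0.25942461]
[0.4512646  0.26544462]
[0.4450243  0.20479118]
```

```bash
python3 - <<'E'
from h import *
go([.478,.2325,.19],110)
E
```

```text
jaw now -108.6 shift [0.0796 0.0001 0.0053] turn [-3.863e+01 -0.000e+00  1.000e-02]
```

drive_tool(plan=[[[0.08,0,0.005],[-38.6,0,0],1],[[0.08,0,0.005],[-38.6,0,0],1],[[0.08,0,0.005],[-38.6,0,0],1],[[0.08,0,0.005],[-38.6,0,0],1],[[0.08,0,0.005],[-38.6,0,0],1],[[0.08,0,0.005],[-38.6,0,0],1],[[0.08,0,0.005],[-38.6,0,0],1],[[0.08,0,0.005],[-38.6,0,0],1],[[0.08,0,0.005],[-38.6,0,0],1]])

```text
clock: 3.23
tool_pos: [0.4781, 0.2329, 0.1896]
orientation: [-120.0, 90.0, 79.9]
force: [0.4, 0.1, -0.1]
opening: 0.0876
```

```bash
python3 - <<'E'
from h import *
state()
K=ctrl.get_calibration("wrist");a=ctrl.snapshot("wrist")
go([.478,.2325,.066],110)
cv2.imwrite("pics/w2.png",a)
b=a[60:290,160:420]
cv2.imwrite("pics/w2c.png",cv2.resize(b,None,fx=2.6,fy=2.6,interpolation=2))
E
```

```text
{'clock': 3.2333, 'tool_pos': [0.4781, 0.2329, 0.1896], 'orientation': [-120.0006, 89.9904, 79.8849], 'force': [0.4437, 0.0792, -0.1369], 'opening': 0.0876, 'joint_pos': [47.1081, 8.705, -20.443, -0.006, -60.8439, 62.7803]}
jaw now -70.1 shift [0.1236 0.0002 0.0002] turn [-0.1  -0.01  0.01]
```

View pics/w2c.png

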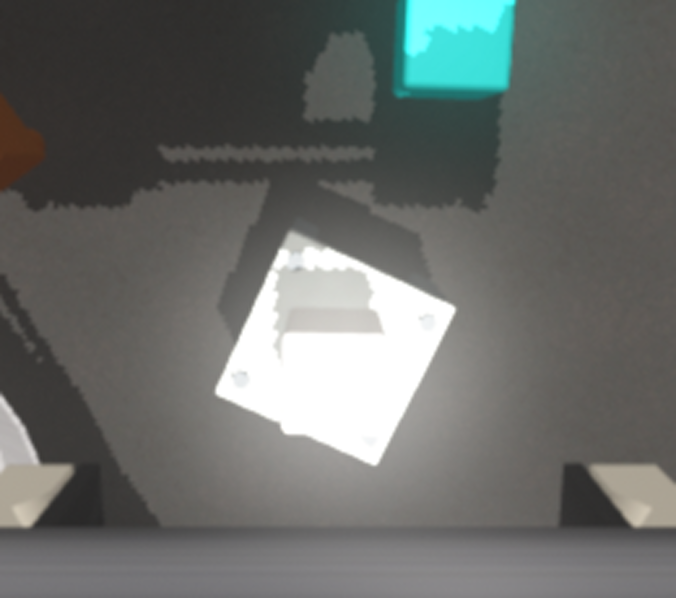

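The pin head is square to the jaws. Its top face's far edge runs from (269,187) to (308,187) and its lower-left corner is at (269,226).

```bash
python3 - <<'E'
from h import *
p,R=pose()
A,B,C=[ray("wrist",q,.104) for q in((269.2,187.3),(307.7,187.3),(269.2,226.5))]
print(np.linalg.norm(B-A),np.linalg.norm(C-A),"centre tool",R.inv().apply((B+C)/2-p), (B+C)/2)
print("mid from A edge", R.inv().apply(A-p),R.inv().apply(B-p))
E
```

```text
0.028218001867297258 0.03018745107453876 centre tool [ 0.08561731  0.00142042 -0.00125008] [0.47976261 0.23186762 0.104     ]
mid from A edge [ 0.08562122 -0.01250743 -0.01632684] [ 0.08561672  0.01571055 -0.0163586 ]
```

drive_tool(plan=[[[0.03,0.001,-0.001],[0,0,0],1],[[0.06,0.001,-0.001],[0,0,0],1],[[0.09,0.001,-0.001],[0,0,0],1],[[0.11,0.001,-0.001],[0,0,0],1],[[0.122,0.001,-0.001],[0,0,0],1],[[0.122,0.001,-0.001],[0,0,0],1],[[0.122,0.001,-0.001],[0,0,0],1],[[0.122,0.001,-0.001],[0,0,0],0],[[0.122,0.001,-0.001],[0,0,0],0],[[0.122,0.001,-0.001],[0,0,0],0],[[0.122,0.001,-0.001],[0,0,0],0],[[0.122,0.001,-0.001],[0,0,0],0],[[0.122,0.001,-0.001],[0,0,0],0],[[0.122,0.001,-0.001],[0,0,0],0],[[0.122,0.001,-0.001],[0,0,0],0],[[0.122,0.001,-0.001],[0,0,0],0]])

```text
clock: 4.62
tool_pos: [0.4794, 0.2322, 0.0677]
orientation: [-135.4, 90.0, 64.4]
force: [-0.2, -0.2, 0.7]
opening: 0.0335
```

```bash
python3 - <<'E'
from h import *
state()
go([.551,-.042,.21])
E
```

```text
{'clock': 4.6167, 'tool_pos': [0.4794, 0.2322, 0.0677], 'orientation': [-135.4449, 89.9882, 64.4494], 'force': [-0.2399, -0.2019, 0.7436], 'opening': 0.0335, 'joint_pos': [46.9388, 16.5262, -28.8287, -0.0051, -44.6338, 62.9591]}
jaw now -70.1 shift [-0.1424  0.2821  0.026 ] turn [-0.   -0.01  0.01]
```

drive_tool(plan=[[[0,0,0],[0,0,0],0],[[0,0,0],[0,0,0],0],[[0,0,0],[0,0,0],0],[[-0.03,0,0],[0,0,0],0],[[-0.06,0,0],[0,0,0],0],[[-0.1,0,0],[0,0,0],0],[[-0.142,0,0],[0,0,0],0],[[-0.142,0.04,0.004],[0,0,0],0],[[-0.142,0.08,0.007],[0,0,0],0],[[-0.142,0.12,0.011],[0,0,0],0],[[-0.142,0.16,0.015],[0,0,0],0],[[-0.142,0.2,0.018],[0,0,0],0],[[-0.142,0.24,0.022],[0,0,0],0],[[-0.142,0.27,0.025],[0,0,0],0],[[-0.142,0.282,0.026],[0,0,0],0],[[-0.142,0.282,0.026],[0,0,0],0],[[-0.142,0.282,0.026],[0,0,0],0],[[-0.142,0.282,0.026],[0,0,0],0],[[-0.142,0.282,0.026],[0,0,0],0],[[-0.142,0.282,0.026],[0,0,0],0]])

```text
clock: 6.28
tool_pos: [0.5508, -0.0408, 0.2096]
orientation: [-129.8, 90.0, 70.2]
force: [-0.0, -0.1, -2.2]
opening: 0.0301
```

```bash
python3 - <<'E'
from h import *
state()
p,R=pose()
K=ctrl.get_calibration("wrist");a=ctrl.snapshot("wrist");cv2.imwrite("pics/w3.png",a)
for n,z in [("hole_wide",.06),("hole_middle",.06),("hole_narrow",.06),("pin_a_tip",p[2]-.053),("pin_a_head",p[2]+.014)]:
    for d in ctrl.landmark_of("wrist",n)[:2]: X=ray("wrist",d["pixel"],z,K);print(n,np.round(d["pixel"],1),round(d["confidence"],2),np.round(X,4),np.round(R.inv().apply(X-p),4))
E
```

```text
{'clock': 6.2833, 'tool_pos': [0.5508, -0.0408, 0.2096], 'orientation': [-129.7754, 89.9815, 70.2117], 'force': [-0.0429, -0.089, -2.214], 'opening': 0.0301, 'joint_pos': [16.0773, 9.7266, -16.3823, -0.0167, -63.8802, 93.9171]}
hole_wide [293.6 191.6] 0.64 [ 0.5523 -0.0473  0.06  ] [0.1496 0.0067 0.0009]
hole_middle [329.3 233. ] 0.63 [ 0.5259 -0.0935  0.06  ] [0.1496 0.0411 0.0414]
```

View pics/w3.png

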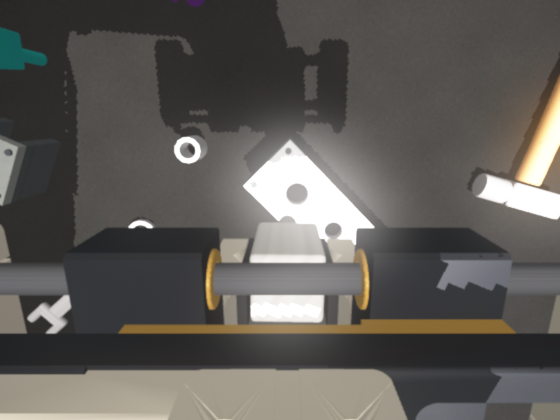

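The pin is held (2.2 N). The wide hole is at about (297,193), the middle hole at (333,230), and the pin's foot shows at about (287,222). I fit these with an enlarged crop.

```bash
python3 - <<'E'
from h import *
p,R=pose()
a=cv2.imread("pics/w3.png");g=cv2.cvtColor(a,6)
b=g[170:245,270:350];m=(b<150).astype(np.uint8)
for c in cv2.findContours(m,cv2.RETR_LIST,cv2.CHAIN_APPROX_NONE)[0]:
    if 40<cv2.contourArea(c)<800:
        x,y,w,h=cv2.boundingRect(c);M=cv2.moments(c);q=(270+M["m10"]/M["m00"],170+M["m01"]/M["m00"])
        X=ray("wrist",q,.06);print(np.round(q,1),(x+270,y+170,w,h),M["m00"],np.round(X,4),np.round(R.inv().apply(X-p),4))
c=a[165:250,230:370];cv2.imwrite("pics/w3c.png",cv2.resize(c,None,fx=5.5,fy=5.5,interpolation=2))
E
```

```text
[339.9 180.7] (327, 170, 23, 26) 64.5 [ 0.5766 -0.0846  0.06  ] [ 0.1496  0.0492 -0.0094]
```

View pics/w3c.png

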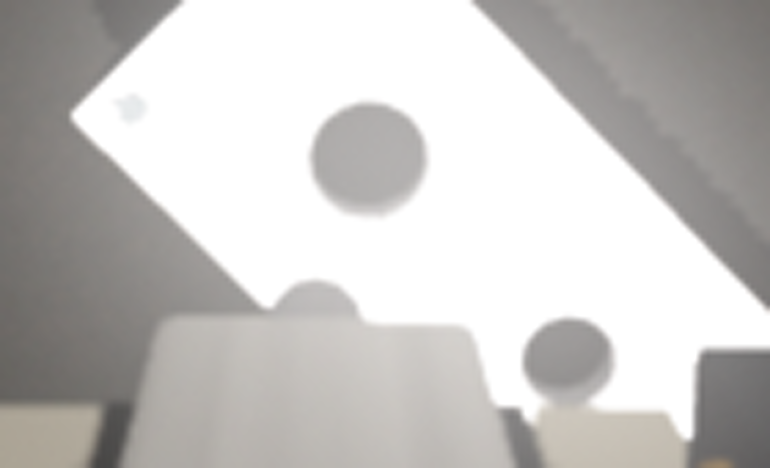

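```bash
python3 - <<'E'
from h import *
p,R=pose()
for n,q,z in(("wide",(297.1,193.7),.06),("mid",(333.4,230.6),.06),("foot",(287.6,224.1),p[2]-.0515),("headL",(267,225),0)):
    X=ray("wrist",q,z);print(n,np.round(X,4),np.round(R.inv().apply(X-p),4))
E
```

```text
wide [ 0.5516 -0.0518  0.06  ] [0.1497 0.01   0.0029]
mid [ 0.5296 -0.0971  0.06  ] [0.1496 0.045  0.039 ]
foot [ 0.5503 -0.0427  0.1582] [0.0515 0.0009 0.001 ]
headL [ 0.4937 -0.0388  0.    ] [ 0.2096 -0.0221  0.0529]
```

drive_tool(plan=[[[0,0.009,0.002],[0,0,0],0],[[0.03,0.009,0.002],[0,0,0],0],[[0.06,0.009,0.002],[0,0,0],0],[[0.085,0.009,0.002],[0,0,0],0],[[0.092,0.009,0.002],[0,0,0],0],[[0.096,0.009,0.002],[0,0,0],0],[[0.098,0.009,0.002],[0,0,0],0],[[0.1,0.009,0.002],[0,0,0],0],[[0.1,0.009,0.002],[0,0,0],0],[[0.1,0.009,0.002],[0,0,0],0]])

```text
clock: 7.42
tool_pos: [0.5529, -0.0505, 0.1108]
orientation: [173.6, 89.9, 13.6]
force: [0.3, 0.4, -2.0]
opening: 0.0296
```

```bash
python3 - <<'E'
from h import *
state()
a=ctrl.snapshot("wrist");cv2.imwrite("pics/w4.png",a[100:330,180:400])
E
```

```text
{'clock': 7.4167, 'tool_pos': [0.5529, -0.0505, 0.1108], 'orientation': [173.6237, 89.876, 13.5648], 'force': [0.2666, 0.4445, -2.0143], 'opening': 0.0296, 'joint_pos': [14.9898, 15.2907, -23.47, 0.004, -51.1153, 94.9489]}
```

drive_tool(plan=[[[0.002,0,0],[0,0,0],0],[[0.004,0,0],[0,0,0],0],[[0.004,0,0],[0,0,0],0]])

```text
clock: 7.72
tool_pos: [0.5527, -0.0505, 0.1066]
orientation: [178.2, 89.9, 18.1]
force: [-0.4, -0.3, -1.8]
opening: 0.0298
```

The foot is 6 mm below the plate top with no reaction force, so it is in the wide hole. I go on down.

drive_tool(plan=[[[0.004,0,0],[0,0,0],0],[[0.008,0,0],[0,0,0],0],[[0.012,0,0],[0,0,0],0],[[0.015,0,0],[0,0,0],0],[[0.015,0,0],[0,0,0],0],[[0.015,0,0],[0,0,0],0]])

```text
clock: 8.22
tool_pos: [0.5525, -0.0505, 0.0913]
orientation: [177.2, 89.9, 17.1]
force: [-1.0, -0.4, -2.7]
opening: 0.0298
```

```bash
python3 - <<'E'
from h import *
state()
a=ctrl.snapshot("wrist");cv2.imwrite("pics/w5.png",cv2.resize(a[60:330,150:430],None,fx=2.2,fy=2.2))
go([.5307,-.0958,.145])
E
```

```text
{'clock': 8.2167, 'tool_pos': [0.5525, -0.0505, 0.0913], 'orientation': [177.1909, 89.9264, 17.1333], 'force': [-0.971, -0.417, -2.6844], 'opening': 0.0298, 'joint_pos': [14.9955, 16.6022, -24.7046, -0.0037, -48.6196, 94.9493]}
jaw now -70.1 shift [-0.0535  0.0351  0.0361] turn [ 0.   -0.1  -0.01]
```

View pics/w5.png

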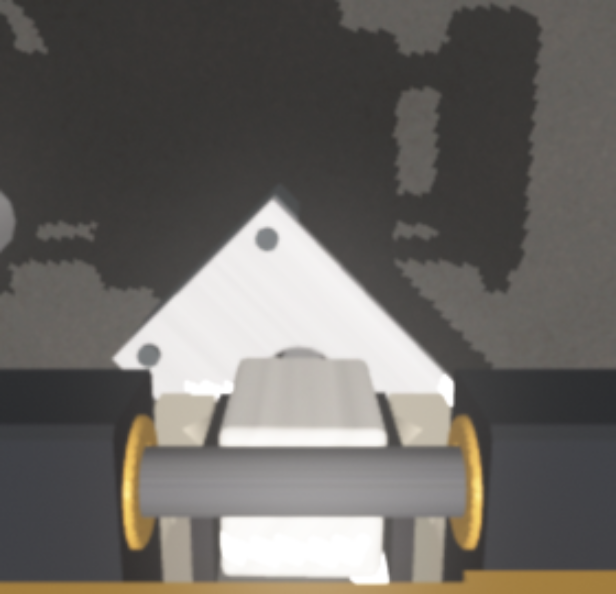

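The head sits over the wide hole at crop (300,360), with the foot about 22 mm below the plate top. Step 1 is met. Next I lift and go to the middle hole.

drive_tool(plan=[[[-0.02,0,0],[0,0,0],0],[[-0.04,0,0],[0,0,0],0],[[-0.065,0,0],[0,0,0],0],[[-0.075,0.012,0.012],[0,0,0],0],[[-0.075,0.024,0.024],[0,0,0],0],[[-0.075,0.035,0.036],[0,0,0],0],[[-0.075,0.035,0.036],[0,0,0],0],[[-0.075,0.035,0.036],[0,0,0],0],[[-0.075,0.035,0.036],[0,0,0],0]])

```text
clock: 9.02
tool_pos: [0.5309, -0.0956, 0.1666]
orientation: [173.7, 89.9, 13.7]
force: [-0.1, 0.2, -1.8]
opening: 0.0301
```

```bash
python3 - <<'E'
from h import *
state()
a=ctrl.snapshot("wrist");cv2.imwrite("pics/w6o.png",a);cv2.imwrite("pics/w6.png",cv2.resize(a[160:245,210:350],None,fx=5.5,fy=5.5,interpolation=2))
E
```

```text
{'clock': 9.0167, 'tool_pos': [0.5309, -0.0956, 0.1666], 'orientation': [173.7256, 89.8683, 13.653], 'force': [-0.138, 0.2284, -1.8271], 'opening': 0.0301, 'joint_pos': [10.6109, 10.5489, -21.4298, -0.0083, -57.8898, 99.3208]}
```

View pics/w6.png

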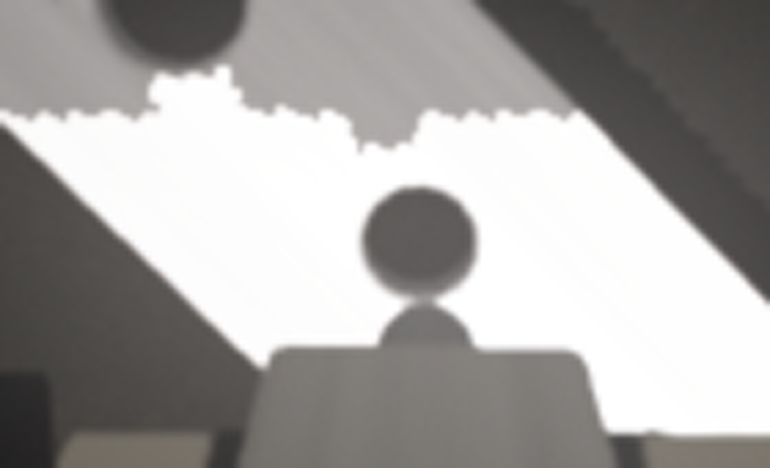

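The middle hole is centred at (286.3,204.0) and the foot arc at (287.5,223.6). The foot is about 17 px wide, which points to the 12 mm pin, but I still try each hole.

```bash
python3 - <<'E'
from h import *
p,R=pose()
for n,q,z in(("mid",(286.3,204.0),.06),("foot",(287.5,223.6),p[2]-.0515)):
    X=ray("wrist",q,z);print(n,np.round(X,4),np.round(R.inv().apply(X-p),4))
E
```

```text
mid [ 0.5296 -0.0959  0.06  ] [ 0.1065 -0.      0.0017]
foot [ 0.5308 -0.0964  0.115 ] [0.0515 0.0009 0.0007]
```

drive_tool(plan=[[[0.02,-0.001,0.001],[0,0,0],0],[[0.04,-0.001,0.001],[0,0,0],0],[[0.05,-0.001,0.001],[0,0,0],0],[[0.054,-0.001,0.001],[0,0,0],0],[[0.056,-0.001,0.001],[0,0,0],0],[[0.058,-0.001,0.001],[0,0,0],0],[[0.058,-0.001,0.001],[0,0,0],0]])

```text
clock: 9.65
tool_pos: [0.5304, -0.0947, 0.1089]
orientation: [169.7, 89.8, 9.7]
force: [-0.3, 0.3, -2.2]
opening: 0.0301
```

No reaction at 4 mm below the top. I carry on.

drive_tool(plan=[[[0.003,0,0],[0,0,0],0],[[0.006,0,0],[0,0,0],0],[[0.009,0,0],[0,0,0],0],[[0.012,0,0],[0,0,0],0],[[0.015,0,0],[0,0,0],0],[[0.018,0,0],[0,0,0],0],[[0.018,0,0],[0,0,0],0],[[0.018,0,0],[0,0,0],0]])

```text
clock: 10.32
tool_pos: [0.5303, -0.0947, 0.0907]
orientation: [169.0, 89.9, 9.0]
force: [-0.4, 0.0, -1.6]
opening: 0.0299
```

The pin passes the middle hole. Next is the narrow hole.

drive_tool(plan=[[[-0.02,0,0],[0,0,0],0],[[-0.04,0,0],[0,0,0],0],[[-0.065,0,0],[0,0,0],0],[[-0.075,0.012,0.012],[0,0,0],0],[[-0.075,0.024,0.024],[0,0,0],0],[[-0.075,0.035,0.036],[0,0,0],0],[[-0.075,0.035,0.036],[0,0,0],0],[[-0.075,0.035,0.036],[0,0,0],0],[[-0.075,0.035,0.036],[0,0,0],0],[[-0.075,0.035,0.036],[0,0,0],0]])

```text
clock: 11.15
tool_pos: [0.5086, -0.1396, 0.1656]
orientation: [168.7, 89.9, 8.6]
force: [0.2, -0.4, -1.0]
opening: 0.0299
```

```bash
python3 - <<'E'
from h import *
state()
a=ctrl.snapshot("wrist");cv2.imwrite("pics/w7o.png",a);cv2.imwrite("pics/w7.png",cv2.resize(a[160:245,210:350],None,fx=5.5,fy=5.5,interpolation=2))
E
```

```text
{'clock': 11.15, 'tool_pos': [0.5086, -0.1396, 0.1656], 'orientation': [168.6572, 89.8609, 8.6403], 'force': [0.1883, -0.3871, -1.0254], 'opening': 0.0299, 'joint_pos': [5.9735, 9.4711, -22.9428, -0.0077, -57.4471, 104.0137]}
```

View pics/w7.png

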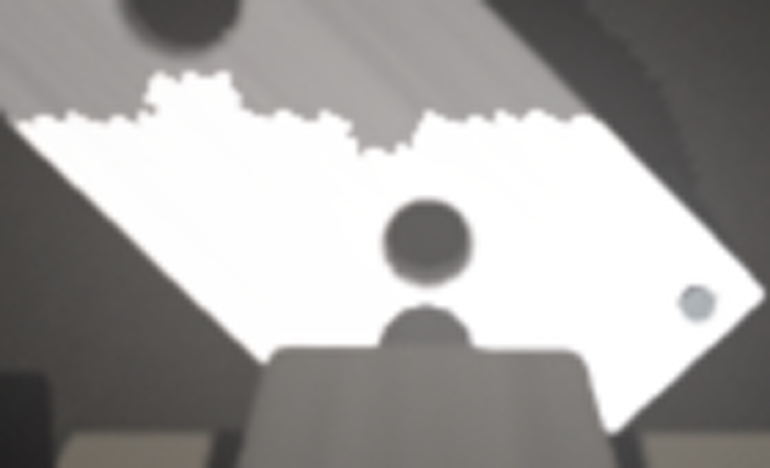

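```bash
python3 - <<'E'
from h import *
p,R=pose()
def t(q,z): return R.inv().apply(ray("wrist",q,z)-p)
z=p[2]-.0515
H=t((287.8,204.0),.06);F=t((287.45,223.8),z);E=t((287.45,160+304/5.5),z)
print("hole",H,"foot",F,"edge+6mm",E+[0,0,.006])
l,r=t((210+383/5.5,204),.06),t((210+473/5.5,204),.06);print("hole dia",r[1]-l[1])
l,r=t((210+379/5.5,223),z),t((210+473/5.5,223),z);print("foot dia",r[1]-l[1])
# column/row gradient subpixel
g=cv2.cvtColor(cv2.imread("pics/w7o.png"),6).astype(float)
w=np.clip(250-g[194:215,277:300],0,None); yy,xx=np.mgrid[194:215,277:300]; print((xx*w).sum()/w.sum(),(yy*w).sum()/w.sum(), w[0].max(),w[-1].max())
E
```

```text
hole [0.10551338 0.00120745 0.00141825] foot [0.05149879 0.00083141 0.00077955] edge+6mm [0.0515109  0.00082288 0.00102264]
hole dia 0.013135225400386403
foot dia 0.011078076963900556
287.2534586179397 203.48424118442495 0.0 2.0
```

drive_tool(plan=[[[0.02,0.0003,0.0004],[0,0,0],0],[[0.04,0.0003,0.0004],[0,0,0],0],[[0.049,0.0003,0.0004],[0,0,0],0],[[0.052,0.0003,0.0004],[0,0,0],0],[[0.053,0.0003,0.0004],[0,0,0],0],[[0.054,0.0003,0.0004],[0,0,0],0],[[0.055,0.0003,0.0004],[0,0,0],0],[[0.056,0.0003,0.0004],[0,0,0],0],[[0.056,0.0003,0.0004],[0,0,0],0]])

```text
clock: 11.95
tool_pos: [0.5091, -0.1399, 0.1104]
orientation: [163.6, 89.8, 3.6]
force: [-1.2, 0.5, 2.4]
opening: 0.03
```

drive_tool(plan=[[[-0.001,0,0.0008],[0,0,0],0],[[-0.001,0,0.0012],[0,0,0],0],[[0,0,0.0012],[0,0,0],0],[[0.0005,0,0.0012],[0,0,0],0],[[0.0005,0,0.0012],[0,0,0],0]])

```text
clock: 12.37
tool_pos: [0.5077, -0.1403, 0.1096]
orientation: [164.9, 89.8, 4.9]
force: [-0.5, 0.0, -2.3]
opening: 0.0298
```

The reaction is gone with the foot 3.4 mm below the top, so the pin is in the narrow hole. I continue gently.

drive_tool(plan=[[[0.0015,0,0],[0,0,0],0],[[0.003,0,0],[0,0,0],0],[[0.0045,0,0],[0,0,0],0],[[0.0045,0,0],[0,0,0],0]])

```text
clock: 12.7
tool_pos: [0.5074, -0.1403, 0.1046]
orientation: [166.5, 89.9, 6.5]
force: [0.1, -0.3, -1.8]
opening: 0.0297
```

drive_tool(plan=[[[0.002,0,0],[0,0,0],0],[[0.004,0,0],[0,0,0],0],[[0.006,0,0],[0,0,0],0],[[0.006,0,0],[0,0,0],0]])

```text
clock: 13.03
tool_pos: [0.5072, -0.1403, 0.0982]
orientation: [169.3, 89.9, 9.3]
force: [0.3, 0.1, -1.8]
opening: 0.0299
```

drive_tool(plan=[[[0.002,0,0],[0,0,0],0],[[0.004,0,0],[0,0,0],0],[[0.006,0,0],[0,0,0],0],[[0.008,0,0],[0,0,0],0],[[0.01,0,0],[0,0,0],0],[[0.01,0,0],[0,0,0],0]])

```text
clock: 13.53
tool_pos: [0.5073, -0.1403, 0.0878]
orientation: [170.0, 89.9, 10.0]
force: [0.6, -0.8, -2.5]
opening: 0.0301
```

drive_tool(plan=[[[0.002,0,0],[0,0,0],0],[[0.004,0,0],[0,0,0],0],[[0.006,0,0],[0,0,0],0],[[0.008,0,0],[0,0,0],0],[[0.01,0,0],[0,0,0],0],[[0.012,0,0],[0,0,0],0],[[0.014,0,0],[0,0,0],0],[[0.016,0,0],[0,0,0],0],[[0.017,0,0],[0,0,0],0],[[0.017,0,0],[0,0,0],0]])

```text
clock: 14.37
tool_pos: [0.5072, -0.1403, 0.0705]
orientation: [171.7, 89.9, 11.7]
force: [1.4, 0.2, -2.2]
opening: 0.0299
```

drive_tool(plan=[[[0.001,0,-0.0002],[0,0,0],0],[[0.002,0,-0.0002],[0,0,0],0],[[0.003,0,-0.0002],[0,0,0],0],[[0.003,0,-0.0002],[0,0,0],0]])

```text
clock: 14.7
tool_pos: [0.5074, -0.1402, 0.0674]
orientation: [172.3, 89.9, 12.3]
force: [-0.3, 0.9, -0.1]
opening: 0.03
```

The shoulder is down with about 2 N on the plate. I release and withdraw.

drive_tool(plan=[[[0,0,0],[0,0,0],0.3],[[0,0,0],[0,0,0],0.6],[[0,0,0],[0,0,0],1],[[0,0,0],[0,0,0],1],[[0,0,0],[0,0,0],1],[[0,0,0],[0,0,0],1],[[0,0,0],[0,0,0],1],[[0,0,0],[0,0,0],1],[[0,0,0],[0,0,0],1],[[-0.02,0,0],[0,0,0],1],[[-0.05,0,0],[0,0,0],1],[[-0.09,0,0],[0,0,0],1],[[-0.122,0,0],[0,0,0],1],[[-0.122,0,0],[0,0,0],1],[[-0.122,0,0],[0,0,0],1],[[-0.122,0,0],[0,0,0],1]])

```text
clock: 16.03
tool_pos: [0.5068, -0.1402, 0.1893]
orientation: [-173.1, 89.9, 26.9]
force: [-0.6, 0.4, -0.3]
opening: 0.0878
```

```bash
python3 - <<'E'
from h import *
state()
a=ctrl.snapshot("wrist");s=ctrl.snapshot("scene")
c=lambda i,x,y:cv2.resize(i[y:y+150,x:x+150],(390,390),interpolation=2)
cv2.imwrite("pics/end.png",np.hstack([c(a,215,130),c(s,190,150)]))
E
```

```text
{'clock': 16.0333, 'tool_pos': [0.5068, -0.1402, 0.1893], 'orientation': [-173.0661, 89.9052, 26.912], 'force': [-0.6488, 0.425, -0.2587], 'opening': 0.0878, 'joint_pos': [5.9084, 8.1133, -21.1998, -0.039, -60.5984, 104.0888]}
```

View pics/end.png

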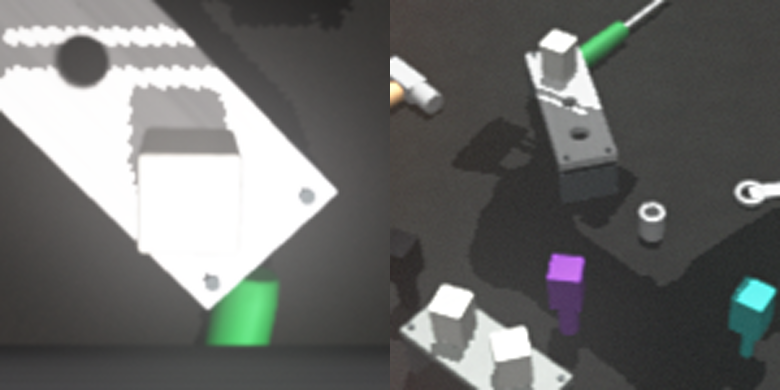

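The pin stands upright in the narrowest hole, with its head at (190,200) in the left crop. The plate's other holes are empty, the other two pins are in the rack, and the gripper is clear. I hand the job in.

```bash
python3 -c "
from plant import ctrl
print(ctrl.close_job())"
```

```text
the job is handed in; nothing more can be done
None
```

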